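# Roll the sample carriage up to the seed reader's index

### The arm

A 6-joint arm with a two-finger parallel gripper is mounted at the origin on the work surface. World frame = base frame: x ahead of the robot, y to its left, z up, the work surface at z = 0. Lengths are in mm, angles in rad, forces in N, time in s.
With the tool pointing down it reaches from about 275 to 1000 mm from the base axis. Payload 8.4 kg.
Tool frame: the origin (TCP) lies between the finger pads; the fingertips stand 17 mm ahead of it and the grasp point (between the pads) lies 2 mm behind it; z points along the fingers, y is the line along which they close (so a half turn about z gives the same grasp; the last joint's range is limited). The gripper opens to 85 mm and grips with 20 to 120 N. Pads are 22 mm wide; open, the fingers measure 114 mm over their backs; the gripper's body (76 mm by 85 mm) begins 54 mm behind the grasp point. The pads swing forward as they close: fully open they stand 13 mm farther back than shut.
Start: joints at [1.106, 0.353, 1.633, -0, 1.155, -0.002], TCP at [279.034, 559.257, 248.281] pointing down, gripper open.
Joint ranges: [-2.63, 2.63], [-0.92, 2.1], [0.06, 2.66], [-1.3, 4.44], [0, 2.69], [-3.02, 3.02]. Speed limits (rad/s): [2.22, 2.22, 2.79, 3.14, 3.14, 3.14].

### API

Orientations are given as [roll, pitch, yaw] about the fixed x, y, z axes, in that order (R = Rz(yaw) Ry(pitch) Rx(roll)).
In Python, from rig import sense, grab_frame, sign_off gives the robot as it stands. The module is installed in compiled form; this text tells all that it offers.
- The arm moves only by the tool send_rows, never from a script. Its argument "moves" is a list that holds one entry, the list of rows, each a list of 7 numbers: the shift along the world's x, y, z in m, then the turn, a rotation vector about the world's x, y, z in rad, then the opening, from -1 (shut) to 1 (fully open). In form: [[[dx, dy, dz, rx, ry, rz, jaw], ...]]. A call has 1 to 10 rows; each row shifts and turns the commanded pose from where the row before left it; what a row does not reach is not made up. A row lasts 1/10 s, in which the tool goes at most 50 mm and 8.59 degrees, less where a joint would pass 70% of its speed; a pose out of reach is approached as far as the arm can. A call with a gripper value outside its range is refused whole. The fingers move at their own pace and stop on an object; "grip_force" is the grip in N (left out, the last holds). Time passes only in rows, so rows that do not move let the fingers close. It gives the time, the measured TCP pose, the force, the opening and the grip force at its end, in the units of the state.
- sense(): the state, without advancing time (a new reading comes with each control period).
- grab_frame(name): name is "scene" or "top"; returns a dict with "img" (480x640x3 uint8, red, green, blue), "mtx" (3x3 intrinsics, pixels), "dist" ([k1, k2, p1, p2, k3] as OpenCV has them; the pictures are not rectified), "rvec" (rotation vector, rad) and "tvec" (3), from world to camera coordinates, as OpenCV has them. Camera axes: x right, y down, z forward; pixel columns grow to the right and rows downward; lengths in mm; the calibration is good to about 2 mm. A picture is of the moment at which its call begins. There is no depth.
- sign_off(): hands the job in; it is judged then, once.
The state is a dict: "clock": time; "qpos": joint angles; "qvel": joint speeds; "joint_efforts": joint torques, N m; "eef_pos": TCP position; "tcp_rot": TCP orientation; "contact_force": force on the tool from outside, world axes, zero at the start; "wrist_torque": the same for the moment, N m; "opening": opening from 0.0 (shut) to 1.0 (fully open); "grasp_force": force on a finger pad.
Only numpy, scipy, OpenCV 4.12 (cv2) and the standard library are available. Lean on these libraries where they do the work, as an engineer would, in place of code of your own. Each camera call takes 0.05 s, during which the arm holds its last target. There are 200 camera calls.

### The job

Ease the heavy sample carriage out of its parking catch and let it roll along its rail until its pointer stands at the seed reader's index tongue, to within a centimetre; leave it there at rest and let go. Push it and brake it only by its two spring buffers, without bottoming either of them, keep off its bed, rack and jars, and do not let it run into the end stop beyond the reader. Leave the other things on the table where they are.

Things in the scene. Friction and masses are not known exactly. Their poses are not given: they have to be found in the camera images.
- carriage (a joint): Travel of the carriage along its rail (m), growing towards the rail's +y end; its middle is at y = value - 0.270 in the rail's frame. Starts at rest between -0.02 and 0.01, behind its parking catch. The front buffer meets the +y end stop at 0.510; the -y end is at -0.075. It runs freely on ball bearings: drag 0.2 N per m/s plus 0.016 N dry friction (nominal), so it coasts a long way.
- catch (a point): Parking catch: a sprung steel roller between the rail's bars, under the carriage, fixed to the rail. It stops the carriage at 0.014 of its travel until it is pushed with about 1.6 N (rear buffer pressed in about 20 mm); then it snaps free and the buffer throws the carriage off at about 0.1 m/s, however slowly it was pushed: enough to run into the end stop. Beyond 0.04 the catch no longer acts.
- rail: Aluminium rail, 150 mm wide, 900 mm long, fixed on the table, running along its own y axis (turned up to 0.07 rad from the world's y). Origin under the axis of travel, at table height. Highest parts below the buffers' path: two round bars, 34 mm high. Dark steel end stops, 110 mm wide, 80 mm high, with inner faces at y = -0.480 and 0.375.
- deck (a point): Load of the carriage, not to be touched: grey bed 116 mm across, 200 mm along the rail, top 72 mm high; on it a white rack with 3 glass jars in a row (43 mm across, tops 133 mm high, all within 75 mm of the middle along the rail). Everything that moves: 4.0 kg nominal, within 30 percent. Origin: carriage middle, on the axis of travel, at table height; axes as the rail's.
- pointer (a point): Tip of the small steel pointer blade at the middle of the carriage's far side (away from the robot), 80 mm beyond the axis of travel, 70 mm high. Moves with the carriage; axes as the rail's.
- index (a point): Tip of the reader's steel index tongue (12 mm wide, 4 mm at the tip), pointing at the rail, 84 mm beyond the axis of travel, 70 mm high. Fixed; axes as the rail's. The carriage is in place when pointer and index agree along the rail's y. It lies between y = 0.05 and 0.16 in the rail's frame.
- front_buffer (a joint): How far the front (+y) spring buffer is pressed in (m): 0 out, 0.030 bottomed. 80 N/m, no preload, damping 1.5 N per m/s: the carriage bounces back from anything standing still in its way. The white slippery nylon nose is a bar 44 mm in diameter, 100 mm wide across the rail, axis 58 mm above the table, standing out 35 mm from the bed's end. Too wide to grip.
- rear_buffer (a joint): The same for the rear (-y) buffer: 0 out, 0.030 bottomed, 80 N/m, damping 1.5 N per m/s; nose of the same shape.
- front_face (a point): Foremost point of the front buffer's nose, on the axis of travel, 58 mm above the table: 135 mm ahead (+y) of the carriage's middle when the buffer is out. Moves with the nose.
- rear_face (a point): Rearmost point of the rear buffer's nose, 58 mm above the table: 135 mm behind (-y) the carriage's middle when the buffer is out. Moves with the nose.
- stop_face (a point): Middle of the inner face of the +y end stop, which the front buffer must not reach.
- reader: White bench reader, 190 mm deep, 240 mm wide, 137 mm high, fixed beyond the rail. Origin under its front edge, 24 mm beyond the tip of its index tongue. Its window looks at the middle jar once the carriage is in place.
- jar_amber: Amber jar, 64 mm across, 85 mm high; bystander between robot and rail; leave it where it is
- bowl: Steel bowl, 110 mm across, 45 mm high; bystander between robot and rail; leave it where it is
- dishes: Stack of clear dishes, 90 mm across, 55 mm high; bystander between robot and rail; leave it where it is
- spatula: Spatula lying beyond the +y end of the rail; leave it.
- cob_a: Maize cob, 160 mm long, 48 mm thick, lying beyond the rail; leave it.
- cob_b: Second maize cob like the first, beyond the rail; leave it.

How it is judged (in metres and radians):
On the way:
1. the carriage comes to rest with its pointer at the index (y of pointer in the frame of index between -0.012 and 0.012 m and velocity of joint carriage between -0.005 and 0.005 m/s), for 1.5 s.
At the end, for the whole second after the job is handed in: The pointer is within 12 mm of the index along the rail and the carriage is at rest (under 5 mm/s), first for 1.5 s on end and still so after the robot has let go (all of step 1); the robot touches nothing.
It fails at once if the carriage runs into the end stop beyond the reader (value of joint carriage above 0.507 m).
It fails at once if a spring buffer is bottomed (value of joint any of front_buffer, rear_buffer above 0.0285 m).
It fails at once if the robot touches the carriage's bed, rack or jars ((contact force between the fingers and carriage_c0 above 1 N or contact force between the fingers and carriage_c1 above 1 N or contact force between the fingers and carriage_c2 above 1 N or contact force between the fingers and carriage_c3 above 1 N) or (contact force between the arm and carriage_c0 above 1 N or contact force between the arm and carriage_c1 above 1 N or contact force between the arm and carriage_c2 above 1 N or contact force between the arm and carriage_c3 above 1 N)).
It fails at once if another thing on the table is pushed about (distance of any of jar_amber, bowl, dishes, cob_a, cob_b, spatula from where it was at the start of the episode above 0.03 m).
It also fails if it takes over 43 s, if anything falls off the work surface, if the arm or the gripper's body presses on something with over 40 N, if the wrist force passes 120 N, or if a joint passes its speed limit or range.

## Working session

There is one attempt and no reset: what is moved stays moved. The work goes in short steps, Python scripts to look and compute and a tool call to move; the robot and the scene stay as the last step left them, time stands still between calls to the robot, and variables do not carry over. Pictures are saved under pics/ and viewed, at most 10 in all, crops included, and the job is handed in when it is done.

Besides the shell and the picture viewer there is one more tool, called after "Emit:" as a command line: name --argument value ..., lists and objects as JSON in quotes. send_rows: Moves the arm, as the interface text tells. Its arguments: {"type":"object","properties":{"moves":{"type":"array"},"grip_force":{"type":"number"}},"required":["moves"]}

```bash
mkdir -p pics; python3 - <<'E'
from rig import *
import cv2
s=sense();print({k:s[k] for k in('clock','eef_pos','tcp_rot','contact_force','opening')})
for n in('scene','top'):
    f=grab_frame(n);cv2.imwrite(f'pics/{n}0.png',f['img'][:,:,::-1]);print(n,f['mtx'],f['dist'],f['rvec'],f['tvec'])
E
```

```text
{'clock': 0.0, 'eef_pos': array([278.83484203, 558.85250891, 247.5608346 ]), 'tcp_rot': array([-3.14021193e+00,  2.04228589e-06,  2.67879355e+00]), 'contact_force': array([ 0.09070095,  1.10955434, -0.65378925]), 'opening': 0.9980657036618235}
scene [[465.66207641   0.         318.00620168]
 [  0.         465.66207641 235.01887151]
 [  0.           0.           1.        ]] [-0.05228122  0.          0.          0.          0.        ] [ 1.52690905  2.24784706 -0.67715606] [ 149.50606179 -366.32726709 1487.53860697]
top [[475.83623848   0.         319.47352553]
 [  0.         475.83623848 236.61231532]
 [  0.           0.           1.        ]] [-0.08973926  0.          0.          0.          0.        ] [ 2.16489812 -2.19424913  0.10691884] [  47.62583103  516.37987439 1127.30708872]
```

View pics/top0.png

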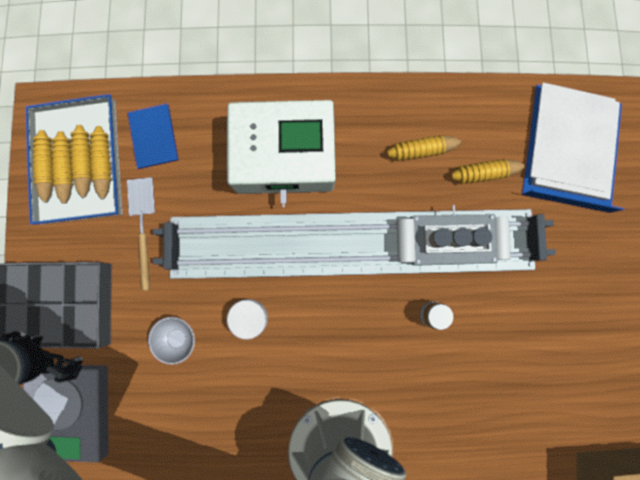

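View pics/scene0.png

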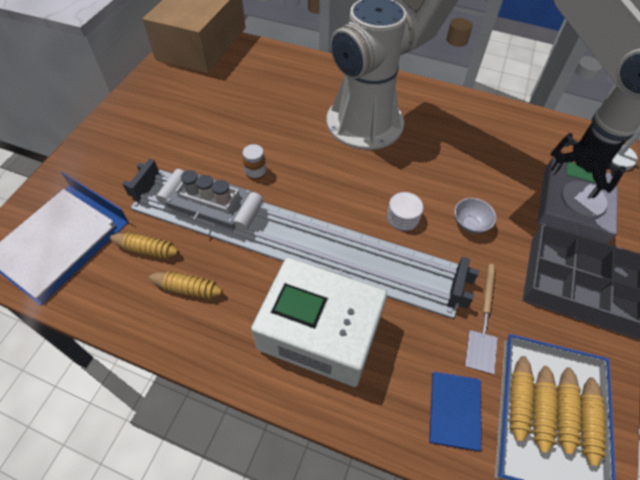

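Top view: world +y runs to the left. The carriage is at the right with its nose bars near columns 407 and 502. The pointer is near (454,208), the index tongue tip near (283,205), and the end stops near columns 172 and 540. I'll enlarge it to measure.

```bash
cat > h.py <<'E'
import numpy as np, cv2
from rig import *
def ray(f,pts,z):
    p=cv2.undistortPoints(np.float64(pts).reshape(-1,1,2),f['mtx'],f['dist']).reshape(-1,2)
    R=cv2.Rodrigues(f['rvec'])[0];c=-R.T@np.ravel(f['tvec'])
    d=np.c_[p,np.ones(len(p))]@R
    return (c+d*((z-c[2])/d[:,2])[:,None])[:,:2]
def proj(f,P): return cv2.projectPoints(np.float64(P).reshape(-1,1,3),f['rvec'],f['tvec'],f['mtx'],f['dist'])[0].reshape(-1,2)
E
python3 - <<'E'
from h import *
f=grab_frame('top');im=f['img'][:,:,::-1]
a=cv2.resize(im[190:285,155:355],None,fx=4,fy=3,interpolation=cv2.INTER_CUBIC)
b=cv2.resize(im[190:285,360:560],None,fx=4,fy=3,interpolation=cv2.INTER_CUBIC)
cv2.imwrite('pics/z1.png',np.vstack([a,b]))
# rail plate corners guesses
for n,p,z in[('railL',[(170,219),(171,277)],12),('railR',[(533,210),(534,270)],12),('ptr',[(454,206)],70),('idx',[(283,206)],70),('noses',[(407,240),(503,238)],80)]:
    print(n,ray(f,p,z).round(0).tolist())
E
```

```text
railL [[566.0, 408.0], [424.0, 404.0]]
railR [[578.0, -496.0], [428.0, -491.0]]
ptr [[581.0, -277.0]]
idx [[586.0, 125.0]]
noses [[501.0, -161.0], [503.0, -387.0]]
```

View pics/z1.png

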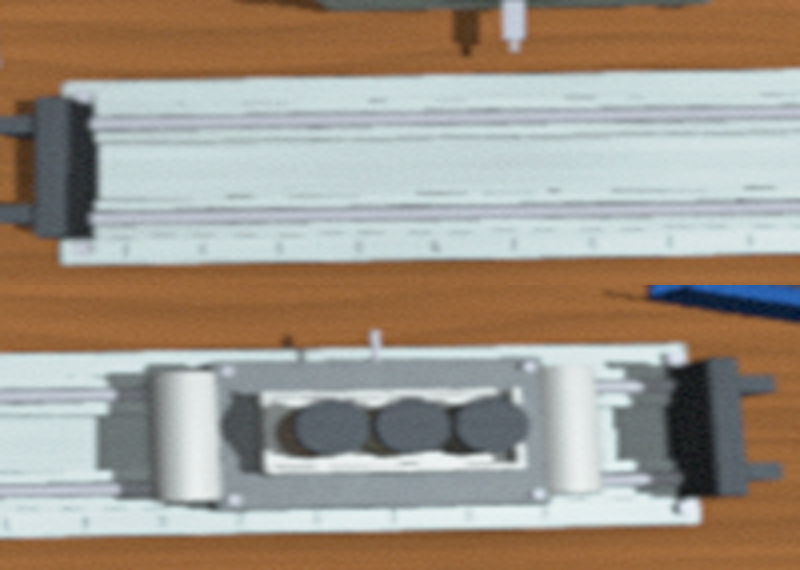

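The enlarged view (4x across, 3x down) gives these image positions:
- Pointer tip: (454.0, 205.7)
- Index tip: (283.7, 206.7)
- Front nose: columns 398–414.5
- Rear nose: columns 496–510
- Rail corners: (170.5,217.3), (170.5,278.3), (531.3,210), (534.5,269.3)

```bash
python3 - <<'E'
from h import *
f=grab_frame('top')
c=ray(f,[(170.5,217.3),(170.5,278.3),(531.3,210),(534.5,269.3)],10);print(c.round(0).tolist())
L=(c[0]+c[1])/2;Rr=(c[2]+c[3])/2;O=(L+Rr)/2;e=(L-Rr);print('len',np.linalg.norm(e));e/=np.linalg.norm(e);th=np.arctan2(-e[0],e[1])
n=np.array([e[1],-e[0]])
print('O',O,'th',th)
loc=lambda q:np.c_[(q-O)@n,(q-O)@e].round(1).tolist()
P=ray(f,[(454,205.7),(283.7,206.7)],70);print('ptr,idx',P.round(1).tolist(),loc(P))
N=ray(f,[(406.2,240.5),(503,238)],58);print('nose axes',N.round(1).tolist(),loc(N))
S=ray(f,[(163.5,245),(171.5,245)],80);print('stop',loc(S))
E
```

```text
[[571.0, 408.0], [421.0, 406.0], [578.0, -493.0], [430.0, -493.0]]
len 899.782287951828
O [499.83552565 -43.00484751] th 0.009063657209978168
ptr,idx [[581.7, -276.7], [583.9, 123.5]] [[79.7, -234.5], [85.5, 165.8]]
nose axes [[502.0, -162.9], [504.8, -396.2]] [[1.1, -119.9], [1.7, -353.3]]
stop [[1.3, 444.8], [0.9, 426.0]]
```

Emit:
send_rows --moves '[[[0.011, -0.048, 0, 0, 0, -0.053, -1], [0.011, -0.048, 0, 0, 0, -0.053, -1], [0.011, -0.048, 0, 0, 0, -0.053, -1], [0.011, -0.048, 0, 0, 0, -0.053, -1], [0.011, -0.048, 0, 0, 0, -0.053, -1], [0.011, -0.048, 0, 0, 0, -0.053, -1], [0.011, -0.048, 0, 0, 0, -0.053, -1], [0.011, -0.048, 0, 0, 0, -0.053, -1], [0.011, -0.048, 0, 0, 0, -0.053, -1], [0.011, -0.048, 0, 0, 0, -0.053, -1]]]' --grip_force 20

```text
clock: 1.2
eef_pos: [389.0, 77.4, 248.6]
tcp_rot: [3.141, 0.0, 2.147]
contact_force: [1.2, 0.9, -0.4]
opening: 0.001
grasp_force: 0.0
```

Emit:
send_rows --moves '[[[0.011, -0.048, 0, 0, 0, -0.053, -1], [0.011, -0.048, 0, 0, 0, -0.053, -1], [0.011, -0.048, 0, 0, 0, -0.053, -1], [0.011, -0.048, 0, 0, 0, -0.053, -1], [0.011, -0.048, 0, 0, 0, -0.053, -1], [0.011, -0.048, 0, 0, 0, -0.053, -1], [0.011, -0.048, 0, 0, 0, -0.053, -1], [0.011, -0.048, 0, 0, 0, -0.053, -1], [0.011, -0.048, 0, 0, 0, -0.053, -1], [0.011, -0.048, 0, 0, 0, -0.05, -1]]]'

```text
clock: 2.2
eef_pos: [499.0, -402.8, 248.1]
tcp_rot: [-3.141, -0.0, 1.619]
contact_force: [0.1, 0.8, 0.3]
opening: -0.0
grasp_force: 0.0
```

Emit:
send_rows --moves '[[[0.005, -0.043, 0, 0, 0, -0.04, -1], [0, 0, -0.045, 0, 0, 0, -1], [0, 0, -0.045, 0, 0, 0, -1], [0, 0, -0.045, 0, 0, 0, -1], [0, 0, -0.045, 0, 0, 0, -1], [0, 0, 0, 0, 0, 0, -1]]]'

```text
clock: 2.8
eef_pos: [500.4, -440.6, 61.8]
tcp_rot: [-3.133, -0.008, 1.582]
contact_force: [-0.1, 0.3, -0.5]
opening: -0.001
grasp_force: 0.0
```

```bash
python3 - <<'E'
from h import *
s=sense();print(s['clock'],s['eef_pos'],s['contact_force'])
f=grab_frame('top');g=grab_frame('scene')
a=cv2.resize(f['img'][190:285,360:560,::-1],(800,380),interpolation=cv2.INTER_CUBIC)
b=cv2.resize(g['img'][130:220,110:270,::-1],(388,218),interpolation=cv2.INTER_CUBIC)
c=np.zeros((218,800,3),np.uint8);c[:,:388]=b
cv2.imwrite('pics/z2.png',np.vstack([a,c]))
E
```

```text
2.8 [ 500.39012554 -440.60663462   61.81048052] [-0.0880313   0.31042126 -0.54514426]
```

View pics/z2.png

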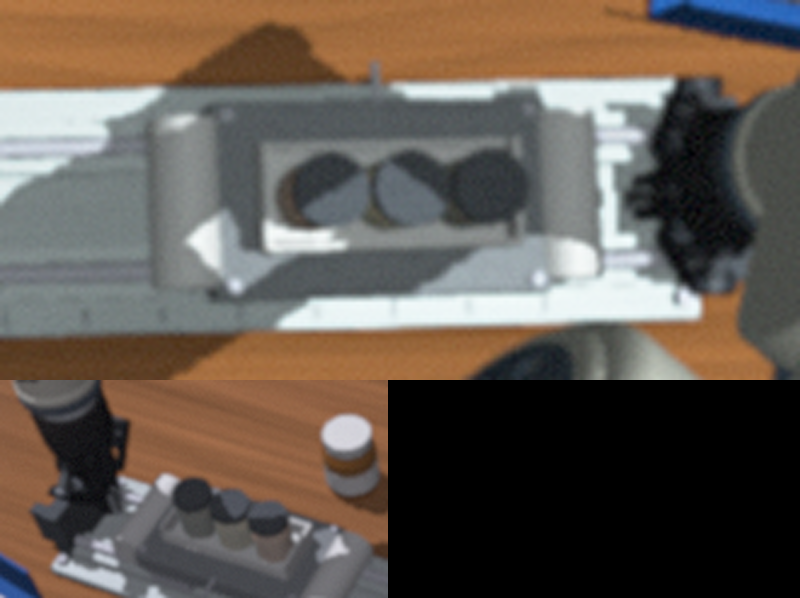

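The tool stands shut behind the rear nose, tip near (519,238), with a clear gap to the nose at column 510. The pointer hasn't moved. Next is a pointer tracker that samples along its travel line at z = 70.

```bash
cat >> h.py <<'E'
IDX=123.5
def ptr(f):
    ys=np.arange(-330,240,0.5); acc=0
    for l in (73,75,77,79):
        P=np.c_[499.8-0.00906*(ys+43)+l,ys,np.full(len(ys),70)]
        u=proj(f,P).astype(np.float32)
        hsv=cv2.cvtColor(f['img'],cv2.COLOR_RGB2HSV)[:,:,1].astype(np.float32)
        acc=acc+cv2.remap(hsv,u[:,0].reshape(1,-1),u[:,1].reshape(1,-1),cv2.INTER_LINEAR)[0]
    s=acc/4; d=np.clip(cv2.blur(s.reshape(1,-1),(121,1))[0]-s-15,0,None)
    i=d.argmax(); w=slice(max(i-16,0),i+17); return (ys[w]*d[w]).sum()/d[w].sum(), d[i]
def track(n,wait=0):
    for _ in range(n):
        s=sense();y,q=ptr(grab_frame('top'));print(round(s['clock'],2),'ptr %.1f (q%d) to idx %.1f'%(y,q,IDX-y),'tcp',s['eef_pos'].round(1),'F',s['contact_force'].round(1))
E
python3 -c "
from h import *
track(3)"
```

```text
2.9 ptr -274.8 (q99) to idx 398.3 tcp [ 503.9 -443.6   68.3] F [-0.4 -0.8  1.3]
2.95 ptr -274.8 (q97) to idx 398.3 tcp [ 504.9 -444.5   70.1] F [ 0.7 -0.5  1.4]
3.0 ptr -274.8 (q100) to idx 398.3 tcp [ 505.4 -445.    71.1] F [ 0.3 -0.3  1. ]
```

Emit:
send_rows --moves '[[[0.001, 0.003, 0, 0, 0, 0, -1], [0, 0.003, 0, 0, 0, 0, -1], [0, 0.003, 0, 0, 0, 0, -1], [0, 0.003, 0, 0, 0, 0, -1], [0, 0.003, 0, 0, 0, 0, -1], [0, 0.003, 0, 0, 0, 0, -1], [0, 0.002, 0, 0, 0, 0, -1], [0, 0.002, 0, 0, 0, 0, -1], [0, 0.002, 0, 0, 0, 0, -1], [0, 0.002, 0, 0, 0, 0, -1]]]'

```text
clock: 4.05
eef_pos: [505.0, -417.7, 68.2]
tcp_rot: [-3.142, 0.0, 1.582]
contact_force: [0.6, -0.4, -0.5]
opening: 0.0
grasp_force: 0.1
```

```bash
python3 -c "
from h import *
track(2)"
```

```text
4.05 ptr -274.6 (q95) to idx 398.1 tcp [ 505.  -417.7   68.2] F [ 0.6 -0.4 -0.5]
4.1 ptr -274.3 (q94) to idx 397.8 tcp [ 505.  -417.3   68.2] F [-0.2 -0.2 -0.7]
```

Emit:
send_rows --moves '[[[0, 0.002, -0.001, 0, 0, 0, -1], [0, 0.002, -0.001, 0, 0, 0, -1], [0, 0.002, -0.001, 0, 0, 0, -1], [0, 0.002, -0.001, 0, 0, 0, -1], [0, 0.002, 0, 0, 0, 0, -1], [0, 0.002, 0, 0, 0, 0, -1], [0, 0.002, 0, 0, 0, 0, -1], [0, 0.002, 0, 0, 0, 0, -1], [0, 0.002, 0, 0, 0, 0, -1], [0, 0.002, 0, 0, 0, 0, -1]]]'

```text
clock: 5.15
eef_pos: [505.0, -397.6, 64.3]
tcp_rot: [3.142, 0.0, 1.582]
contact_force: [0.3, -0.1, 0.3]
opening: -0.003
grasp_force: 0.0
```

```bash
python3 -c "
from h import *
track(2)"
```

```text
5.15 ptr -247.2 (q94) to idx 370.7 tcp [ 505.  -397.6   64.3] F [ 0.3 -0.1  0.3]
5.2 ptr -246.2 (q87) to idx 369.7 tcp [ 505.  -397.3   64.3] F [ 0.1 -0.2 -0.2]
```

Emit:
send_rows --moves '[[[0, 0.002, 0, 0, 0, 0, -1], [0, 0.002, 0, 0, 0, 0, -1], [0, 0.002, 0, 0, 0, 0, -1], [0, 0.002, 0, 0, 0, 0, -1], [0, 0.002, 0, 0, 0, 0, -1], [0, 0.002, 0, 0, 0, 0, -1], [0, 0.002, 0, 0, 0, 0, -1], [0, 0.001, 0, 0, 0, 0, -1]]]'

```text
clock: 6.05
eef_pos: [505.0, -382.5, 64.3]
tcp_rot: [-3.142, -0.0, 1.582]
contact_force: [-0.3, -1.2, -0.8]
opening: -0.0
grasp_force: 0.2
```

```bash
python3 -c "
from h import *
track(2)"
```

```text
6.05 ptr -243.1 (q92) to idx 366.6 tcp [ 505.  -382.5   64.3] F [-0.3 -1.2 -0.8]
6.1 ptr -242.9 (q92) to idx 366.4 tcp [ 505.  -382.4   64.3] F [ 0.9 -0.7 -0.4]
```

Emit:
send_rows --moves '[[[0, 0.002, 0, 0, 0, 0, -1], [0, 0.002, 0, 0, 0, 0, -1], [0, 0.001, 0, 0, 0, 0, -1], [0, 0.001, 0, 0, 0, 0, -1], [0, 0.001, 0, 0, 0, 0, -1], [0, 0.001, 0, 0, 0, 0, -1], [0, 0.001, 0, 0, 0, 0, -1], [0, 0.001, 0, 0, 0, 0, -1]]]'

```text
clock: 6.95
eef_pos: [505.1, -372.7, 64.3]
tcp_rot: [3.142, 0.0, 1.582]
contact_force: [0.0, -1.1, 0.9]
opening: 0.003
grasp_force: 0.7
```

```bash
python3 -c "
from h import *
track(2)"
```

```text
6.95 ptr -245.8 (q95) to idx 369.3 tcp [ 505.1 -372.7   64.3] F [ 0.  -1.1  0.9]
7.0 ptr -245.1 (q96) to idx 368.6 tcp [ 505.  -372.6   64.3] F [ 0.7 -0.9  0.7]
```

Emit:
send_rows --moves '[[[0, 0.001, 0, 0, 0, 0, -1], [0, 0.001, 0, 0, 0, 0, -1], [0, 0.001, 0, 0, 0, 0, -1]]]'

```text
clock: 7.35
eef_pos: [505.1, -369.6, 64.3]
tcp_rot: [3.142, -0.0, 1.582]
contact_force: [-0.1, -1.1, 0.6]
opening: -0.0
grasp_force: 0.5
```

```bash
python3 -c "
from h import *
track(2)"
```

```text
7.35 ptr -237.3 (q103) to idx 360.8 tcp [ 505.1 -369.6   64.3] F [-0.1 -1.1  0.6]
7.4 ptr -234.7 (q91) to idx 358.2 tcp [ 505.  -369.5   64.2] F [ 0.1 -0.8 -0.1]
```

Released, with the pointer moving at about 50 mm/s and still speeding up. Next I lift over the jars and get ahead of the carriage.

Emit:
send_rows --moves '[[[0, 0, 0, 0, 0, 0, -1], [0, 0, 0.05, 0, 0, 0, -1], [0, 0, 0.05, 0, 0, 0, -1], [0, 0, 0.05, 0, 0, 0, -1], [-0.001, 0.048, 0, 0, 0, 0, -1], [-0.001, 0.048, 0, 0, 0, 0, -1], [-0.001, 0.048, 0, 0, 0, 0, -1], [-0.001, 0.048, 0, 0, 0, 0, -1], [-0.001, 0.048, 0, 0, 0, 0, -1], [-0.001, 0.048, 0, 0, 0, 0, -1]]]'

```text
clock: 8.45
eef_pos: [498.5, -79.9, 214.4]
tcp_rot: [3.141, -0.0, 1.581]
contact_force: [0.3, -0.7, -0.1]
opening: -0.0
grasp_force: 0.0
```

```bash
python3 -c "
from h import *
track(2)"
```

```text
8.45 ptr -308.5 (q41) to idx 432.0 tcp [498.5 -79.9 214.4] F [ 0.3 -0.7 -0.1]
8.5 ptr -300.5 (q43) to idx 424.0 tcp [497.8 -74.1 214.2] F [ 0.4  5.3 -0.3]
```

Emit:
send_rows --moves '[[[0, 0.048, 0, 0, 0, 0, -1], [0, 0.048, 0, 0, 0, 0, -1], [0, 0.048, 0, 0, 0, 0, -1], [0, 0.048, 0, 0, 0, 0, -1], [0, 0.048, 0, 0, 0, 0, -1], [0, 0, -0.05, 0, 0, 0, -1], [0, 0, -0.05, 0, 0, 0, -1]]]'

```text
clock: 9.25
eef_pos: [500.5, 160.0, 114.5]
tcp_rot: [3.137, -0.001, 1.585]
contact_force: [-0.2, -0.7, -1.7]
opening: -0.0
grasp_force: 0.0
```

```bash
python3 -c "
from h import *
track(4)
f=grab_frame('top');a=f['img'][180:300,150:550,::-1];cv2.imwrite('pics/z3.png',cv2.resize(a,(800,240)))"
```

```text
9.25 ptr -80.8 (q114) to idx 204.3 tcp [500.5 160.  114.5] F [-0.2 -0.7 -1.7]
9.3 ptr -77.0 (q115) to idx 200.5 tcp [495.  157.6 106.1] F [-3.2 -1.1 -5.8]
9.35 ptr -73.2 (q115) to idx 196.7 tcp [494.8 157.  109. ] F [-0.7 -1.  -0. ]
9.4 ptr -69.5 (q116) to idx 193.0 tcp [496.8 157.3 112.1] F [0.8 0.3 0.4]
```

View pics/z3.png

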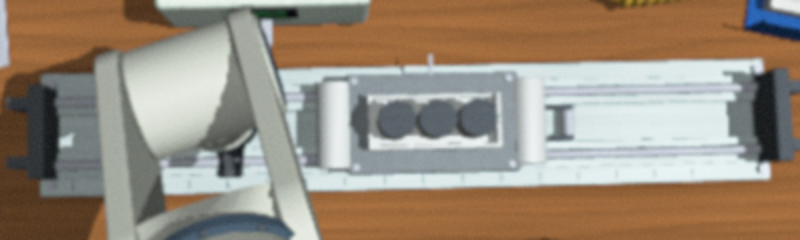

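The carriage is rolling freely at about 75 mm/s with its pointer near px (365,208), and the tool is ahead of it. I lower the tool farther on and measure again.

Emit:
send_rows --moves '[[[0, 0.035, 0, 0, 0, 0, -1], [0, 0.035, -0.025, 0, 0, 0, -1], [0, 0, -0.025, 0, 0, 0, -1], [0, 0, 0, 0, 0, 0, -1], [0, 0, 0, 0, 0, 0, -1], [0, 0, 0, 0, 0, 0, -1], [0, 0, 0, 0, 0, 0, -1], [0, 0, 0, 0, 0, 0, -1]]]'

```text
clock: 10.3
eef_pos: [499.7, 228.1, 65.4]
tcp_rot: [3.14, -0.001, 1.581]
contact_force: [-0.3, 0.0, -0.4]
opening: 0.002
grasp_force: 0.0
```

```bash
python3 -c "
from h import *
track(4)"
```

```text
10.3 ptr -5.0 (q113) to idx 128.5 tcp [499.7 228.1  65.4] F [-0.3  0.  -0.4]
10.35 ptr -1.8 (q114) to idx 125.3 tcp [499.5 228.1  65.1] F [-0.3  0.2  0.3]
10.4 ptr 1.4 (q112) to idx 122.1 tcp [499.4 228.1  64.9] F [-0.2 -0.6  0.2]
10.45 ptr 4.9 (q113) to idx 118.6 tcp [499.2 228.1  64.7] F [0.1 0.  0.1]
```

Emit:
send_rows --moves '[[[0, 0, 0, 0, 0, 0, -1], [0, 0, 0, 0, 0, 0, -1], [0, 0, 0, 0, 0, 0, -1], [0, 0, 0, 0, 0, 0, -1], [0, 0, 0, 0, 0, 0, -1], [0, 0, 0, 0, 0, 0, -1]]]'

```text
clock: 11.1
eef_pos: [499.0, 228.3, 64.2]
tcp_rot: [-3.142, 0.0, 1.582]
contact_force: [-0.2, 0.5, 0.3]
opening: -0.001
grasp_force: 0.0
```

```bash
python3 -c "
from h import *
track(2)"
```

```text
11.1 ptr 46.4 (q114) to idx 77.1 tcp [499.  228.3  64.2] F [-0.2  0.5  0.3]
11.15 ptr 49.4 (q110) to idx 74.1 tcp [499.  228.3  64.3] F [-0.2  0.4 -0.3]
```

Emit:
send_rows --moves '[[[0, 0, 0, 0, 0, 0, -1], [0, 0, 0, 0, 0, 0, -1], [0, 0.0032, 0, 0, 0, 0, -1], [0, 0.0032, 0, 0, 0, 0, -1], [0, 0.0032, 0, 0, 0, 0, -1], [0, 0.0032, 0, 0, 0, 0, -1], [0, 0.0032, 0, 0, 0, 0, -1], [0, 0.0032, 0, 0, 0, 0, -1], [0, 0.0032, 0, 0, 0, 0, -1], [0, 0.0032, 0, 0, 0, 0, -1]]]'

```text
clock: 12.2
eef_pos: [499.0, 254.1, 64.3]
tcp_rot: [3.142, -0.0, 1.582]
contact_force: [0.8, 0.7, 0.3]
opening: 0.0
grasp_force: 0.1
```

Emit:
send_rows --moves '[[[0, 0.0032, 0, 0, 0, 0, -1], [0, 0.0032, 0, 0, 0, 0, -1], [0, 0.0032, 0, 0, 0, 0, -1], [0, 0.0032, 0, 0, 0, 0, -1], [0, 0.0032, 0, 0, 0, 0, -1]]]'

```text
clock: 12.7
eef_pos: [499.0, 270.1, 64.3]
tcp_rot: [-3.142, 0.0, 1.582]
contact_force: [-0.2, 0.3, -0.4]
opening: -0.0
grasp_force: 0.1
```

```bash
python3 -c "
from h import *
track(3)"
```

```text
12.7 ptr 125.6 (q114) to idx -2.1 tcp [499.  270.1  64.3] F [-0.2  0.3 -0.4]
12.75 ptr 126.4 (q114) to idx -2.9 tcp [499.1 270.5  64.3] F [0.2 0.9 0.1]
12.8 ptr 127.0 (q118) to idx -3.5 tcp [499.1 270.3  64.3] F [ 1.1 -0.2  0.3]
```

Emit:
send_rows --moves '[[[0, 0.0015, 0, 0, 0, 0, -1], [0, 0.0008, 0, 0, 0, 0, -1], [0, 0.0008, 0, 0, 0, 0, -1], [0, 0.0008, 0, 0, 0, 0, -1]]]'

```text
clock: 13.25
eef_pos: [499.0, 273.7, 64.3]
tcp_rot: [-3.142, 0.0, 1.582]
contact_force: [-0.3, -0.5, 0.5]
opening: 0.003
grasp_force: 0.0
```

```bash
python3 -c "
from h import *
track(2)"
```

```text
13.25 ptr 126.7 (q116) to idx -3.2 tcp [499.  273.7  64.3] F [-0.3 -0.5  0.5]
13.3 ptr 126.5 (q113) to idx -3.0 tcp [499.1 273.9  64.3] F [-0.4 -0.4  0.6]
```

Emit:
send_rows --moves '[[[0, 0.008, 0, 0, 0, 0, -1], [0, 0.008, 0, 0, 0, 0, -1], [0, 0.008, 0, 0, 0, 0, -1], [0, 0, 0, 0, 0, 0, -1], [0, 0, 0, 0, 0, 0, -1], [0, 0, 0, 0, 0, 0, -1], [0, 0, 0, 0, 0, 0, -1], [0, 0, 0, 0, 0, 0, -1], [0, 0, 0, 0, 0, 0, -1], [0, 0, 0, 0, 0, 0, -1]]]'

```text
clock: 14.35
eef_pos: [499.1, 297.6, 64.3]
tcp_rot: [3.142, 0.0, 1.582]
contact_force: [0.4, 0.1, -0.0]
opening: -0.004
grasp_force: 0.0
```

```bash
python3 -c "
from h import *
track(2)"
```

```text
14.35 ptr 125.5 (q113) to idx -2.0 tcp [499.1 297.6  64.3] F [ 0.4  0.1 -0. ]
14.4 ptr 125.6 (q113) to idx -2.1 tcp [499.1 297.7  64.3] F [-0.4 -0.9  0.7]
```

Emit:
send_rows --moves '[[[0, 0, 0.02, 0, 0, 0, -1], [0, 0, 0.04, 0, 0, 0, -1], [0, 0, 0.04, 0, 0, 0, -1], [0, 0, 0.04, 0, 0, 0, -1], [0, 0, 0, 0, 0, 0, -1], [0, 0, 0, 0, 0, 0, -1], [0, 0, 0, 0, 0, 0, -1], [0, 0, 0, 0, 0, 0, -1], [0, 0, 0, 0, 0, 0, -1], [0, 0, 0, 0, 0, 0, -1]]]'

```text
clock: 15.45
eef_pos: [498.7, 297.6, 203.4]
tcp_rot: [-3.14, 0.001, 1.582]
contact_force: [-0.1, -0.3, -0.2]
opening: 0.001
grasp_force: 0.0
```

```bash
python3 -c "
from h import *
track(2)
f=grab_frame('top');a=f['img'][190:290,230:390,::-1];cv2.imwrite('pics/z4.png',cv2.resize(a,(800,500),interpolation=cv2.INTER_CUBIC))"
```

```text
15.45 ptr 125.6 (q113) to idx -2.1 tcp [498.7 297.6 203.4] F [-0.1 -0.3 -0.2]
15.5 ptr 125.5 (q114) to idx -2.0 tcp [498.8 297.6 203.6] F [ 0.7 -0.1  0.3]
```

View pics/z4.png

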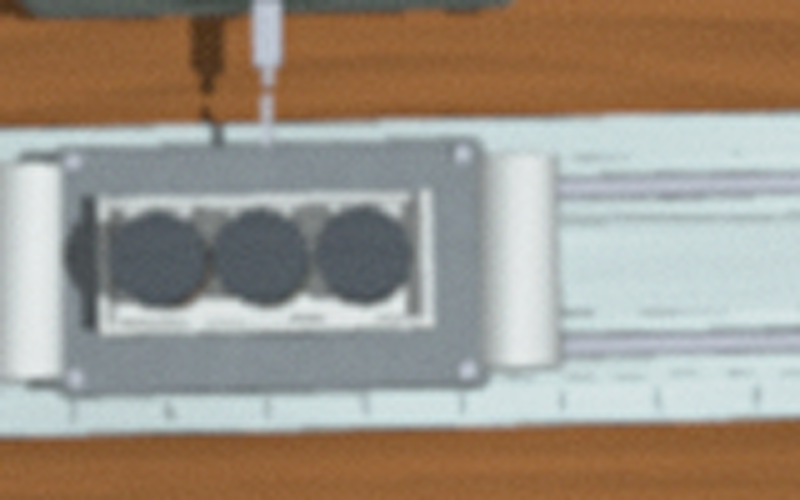

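The pointer (zoom (267,130)) lines up with the index tongue (zoom (267,75)), and the carriage is still. I'll wait one more second, then hand in.

Emit:
send_rows --moves '[[[0, 0, 0, 0, 0, 0, -1], [0, 0, 0, 0, 0, 0, -1], [0, 0, 0, 0, 0, 0, -1], [0, 0, 0, 0, 0, 0, -1], [0, 0, 0, 0, 0, 0, -1], [0, 0, 0, 0, 0, 0, -1], [0, 0, 0, 0, 0, 0, -1], [0, 0, 0, 0, 0, 0, -1], [0, 0, 0, 0, 0, 0, -1], [0, 0, 0, 0, 0, 0, -1]]]'

```text
clock: 16.6
eef_pos: [499.0, 297.7, 204.3]
tcp_rot: [-3.142, 0.0, 1.582]
contact_force: [-0.6, -0.3, -0.7]
opening: 0.002
grasp_force: 0.0
```

```bash
python3 -c "
from h import *
track(1);print(sign_off())"
```

```text
16.6 ptr 125.6 (q112) to idx -2.1 tcp [499.  297.7 204.3] F [-0.6 -0.3 -0.7]
the job is handed in; nothing more can be done
None
```

The carriage is at rest with its pointer about 2 mm past the index by camera, the arm is lifted clear, and the job was handed in at 16.6 s; the hand-in gave no verdict.

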